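Scan the drawer label, then hover the scanner over the part label

ROBOT

A 6-joint arm with a two-finger parallel gripper is mounted at the origin on the work surface. World frame = base frame: x ahead of the robot, y to its left, z up, the work surface at z = 0. Lengths are in m, angles in rad, forces in N, time in s.
With the tool pointing down it reaches from about 0.35 to 0.85 m from the base axis. Payload 8.1 kg.
Tool frame: the origin (TCP) lies between the finger pads; the fingertips stand 11 mm ahead of it and the grasp point (between the pads) lies 8 mm behind it (robot.tips_ahead is the distance from the TCP to the fingertips, in m); z points along the fingers, y is the line along which they close (so a half turn about z gives the same grasp; the last joint's range is limited). The gripper opens to 93 mm and grips with 3 to 60 N. Pads are 15 mm wide; open, the fingers measure 128 mm over their backs; the gripper's body (75 mm by 188 mm) begins 65 mm behind the grasp point.
Start: joints at [1.204, 0.13, 1.488, -0, 1.523, -0.085], TCP at [0.167, 0.576, 0.23] pointing down, gripper open.
Joint ranges: [-2.96, 2.96], [-0.89, 2.26], [0.02, 2.5], [-1.34, 4.48], [0, 2.73], [-2.66, 2.66]. Speed limits (rad/s): [2.39, 2.39, 2.79, 3.14, 3.14, 3.14].

INTERFACE

Orientations are given as a rotation vector (axis times angle).
In Python, from plant import robot gives the robot as it stands. The module is installed in compiled form; this text tells all that it offers.
- The arm moves only by the tool move_arm, never from a script. Its argument "deltas" is one flat list of numbers, 7 for each row, row after row: the shift along the tool's x, y, z in m, then the turn, a rotation vector about the tool's x, y, z in rad, then the opening, from 0 (shut) to 1 (fully open). A call has 1 to 12 rows; each row is the pose to reach, as a shift and turn from the pose commanded when the call began, along the tool's axes at that moment; what a row does not reach only later rows make up. A row lasts 1/8 s, in which the tool goes at most 62.5 mm and 10.7 degrees, less where a joint would pass 70% of its speed; a pose out of reach is approached as far as the arm can. A call with a gripper value outside its range is refused whole. The fingers move at their own pace and stop on an object; "squeeze" is the grip in N (left out, the last holds). Time passes only in rows, so rows that repeat a pose let the fingers close. It gives the time, the measured TCP pose, the force, the opening and the grip force at its end, in the units of the state.
- robot.read_state(): the state, without advancing time (a new reading comes with each control period).
- robot.read_camera(name): name is "side" or "top"; returns (picture, depth): 420x560x3 uint8, red, green, blue; 420x560 float32, m along the optical axis (not along the pixel's ray), 0 where there is no reading.
- robot.camera_model(name): a dict with "K" (3x3 intrinsics, pixels), "k1" (the pictures are not rectified: a ray, as slopes to the right and down, at radius r is drawn at 1 + k1 r^2 times it, then the intrinsics apply), "R" (3x3) and "t" (3): a world point X has camera coordinates R X + t. Camera axes: x right, y down, z forward; pixel columns grow to the right and rows downward; lengths in m; the calibration is good to about 2 mm. A picture is of the moment at which its call begins. camera_model takes no time and is no camera call.
- robot.close_job(): hands the job in; it is judged then, once.
Trained networks look in the newest picture that a camera, given by its name, has taken for a name from the list of things; names that differ only in an ending like _2 or _b are one class to them, and where a whole thing is asked for, a point or a joint stands for the part that bears it (a point fixed in the world has none). Each returns a list of dicts, best first, with "confidence" (0 to 1); they miss things now and then, are a little off and sometimes report something else, mostly with a low value. They report only what shows in the picture. A call takes as long as a camera call. They do not tell look-alikes from the thing itself.
- robot.recognise(camera, label): "uv" ([column, row] in pixels, amid what is visible of it).
The state is a dict: "t": time; "q": joint angles; "dq": joint speeds; "joint_torque": joint torques, N m; "tool_pos": TCP position; "orientation": TCP orientation; "force": force on the tool from outside, world axes, zero at the start; "wrist_torque": the same for the moment, N m; "opening": finger opening in m; "gripper_force": force on a finger pad.
Only numpy, scipy, OpenCV 4.12 (cv2) and the standard library are available. Lean on these libraries where they do the work, as an engineer would, in place of code of your own. Each camera call takes 0.05 s, during which the arm holds its last target. There are 200 camera calls.

TASK

Book the switch plate in: pick up the handheld scanner by its handle and aim its window squarely at the middle of the striped label on the sloping drawer front, the long window along the long side of the label, and hold it steady about 6 cm off for two seconds. Then carry it over the clamp and the tray wall and stop with it upright, hovering about 2 cm above the striped label of the switch plate in the tray, centred on it and with the window along the label's long side, touching neither plate nor tray. Finish while still holding the scanner there, having bumped or moved nothing else.

Things in the scene. Friction and masses are not known exactly. Their poses are not given: they have to be found in the camera images.
- scanner_handle (a point): Centre of the handle of the grey plastic handheld scanner (0.25 kg), 105 mm above its window: grip here. It stands loose on its head, handle up. Handle: bar 30 mm along x, 34 mm along y, from 34 to 154 mm above the window. Head below it: 42 mm along x, 82 mm along y, 34 mm tall. z points up the handle, y along the long side of head and window. A half turn about z makes no difference.
- scanner_window (a point): Centre of the scanner's flat dark window (22 mm along x by 62 mm along y) in the underside of its head, at the bottom of the scanner, 105 mm straight below the handle centre; same axes. It looks along -z.
- drawer_label: Centre of the first striped paper label, 60 mm along its y axis by 30 mm along its x axis (no thickness to speak of), on the flat sloping front of the grey tilt-out drawer. z is the outward normal of the front: it leans 30 degrees from vertical towards the robot side. y is level, along the label's long side; x runs up the slope.
- drawer_unit: Fixed grey tilt-out drawer unit, origin under it at bench height. Its box (170 mm along y, 85 mm tall) spans x = -5 to +70 mm; the sloping front spans x = -103 to -3 mm, 158 mm wide, rising from about 20 to 78 mm, with a 12 mm pull lip near its top edge. At zero yaw the front faces the robot (-x).
- plate_label (a point): Centre of the second striped paper label, 60 mm along its y axis by 30 mm along its x axis, on the flat top face of the white ceramic switch plate. z up, y along the label's long side. A half turn makes no difference.
- plate: White ceramic switch plate, 86 x 86 mm and 10 mm thick, lying loose on the floor of the tray; origin at the centre of its underside.
- tray: Fixed open steel parts tray, 180 mm along x by 170 mm along y outside, walls 5 mm thick and 70 mm tall, floor 5 mm thick; origin at the centre of its underside, on the bench. It stands on the left or the right of the bench, the scanner on the other side.
- clamp: Fixed upright stainless screw clamp near the middle of the bench, an obstacle 76 mm along x, 50 mm along y (its cross handle) and 112 mm tall; origin under its centre, on the bench.
- scanner: The scanner as a whole; its origin is the window centre, same axes as scanner_window.
- cap: Bystander: blue hard silicone cap, 44 mm across, 26 mm tall, origin at the centre of its underside.
- nut: Bystander: chrome hexagon nut, 36 mm across the flats, 16 mm tall, origin at the centre of its underside.
- trigger: Bystander: green plastic sprayer trigger, lying flat beyond the work, about 95 x 70 x 28 mm, origin under the middle of its housing.
Not all that is in view belongs to the job. Leave any blue, purple or red look-alike of the drawer_unit alone.

How it is judged:
By the outcome, as a careful person would: the job done as asked, in the order asked, and still so for the second after the job is handed in, while the arm keeps its last pose, push and grip.
It also fails if it takes over 51 s, if anything falls off the work surface, if the arm or the gripper's body presses on something with over 40 N, if the wrist force passes 120 N, or if a joint passes its speed limit or range.

## Working session

There is one attempt and no reset: what is moved stays moved. The work goes in short steps, Python scripts to look and compute and a tool call to move; the robot and the scene stay as the last step left them, time stands still between calls to the robot, and variables do not carry over. Pictures are saved under pics/ and viewed, at most 10 in all, crops included, and the job is handed in when it is done.

Besides the shell and the picture viewer there is one more tool, called after "Call:" as name(argument=value, ...) on one line, values as JSON. move_arm: Moves the arm, as the interface text tells. Its arguments: {"type":"object","properties":{"deltas":{"type":"array","items":{"type":"number"}},"squeeze":{"type":"number"}},"required":["deltas"]}

```bash
mkdir -p pics; cat > h.py <<'E'
import numpy as np,cv2
from plant import robot
from scipy.spatial.transform import Rotation as Ro
def save(cam,fn):
    p,d=robot.read_camera(cam); cv2.imwrite('pics/'+fn+'.png',p[:,:,::-1]); np.savez('pics/'+fn+'.npz',p=p,d=d); return p,d
def unproj(cam,uv,z):
    m=robot.camera_model(cam);uv=np.atleast_2d(np.array(uv,float));z=np.atleast_1d(z)
    s=cv2.undistortPoints(uv[:,None],m['K'].astype(float),np.array([m['k1'],0,0,0.]))[:,0]
    c=np.c_[s*z[:,None],z]; return (c-m['t'])@np.array(m['R'])
def cloud(cam,d):
    v,u=np.nonzero(d>0); return unproj(cam,np.c_[u,v],d[v,u]),u,v
E
python3 - <<'E'
from h import *
for c in('top','side'):
    p,d=save(c,c+'0')
    m=robot.camera_model(c); print(c,m['K'].round(0).tolist(),m['k1'],(-m['R'].T@m['t']).round(3))
    for l in['scanner_handle','scanner','drawer_label','drawer_unit','plate_label','plate','tray','clamp','cap','nut','trigger']:
        for r in robot.recognise(c,l)[:3]:
            u,v=np.round(r['uv']).astype(int); z=d[v,u]
            print(l,(u,v),round(r['confidence'],2),unproj(c,[(u,v)],z)[0].round(3) if z>0 else None)
print(robot.read_state()['t'])
E
```

```text
top [[426.0, 0.0, 284.0], [0.0, 426.0, 217.0], [0.0, 0.0, 1.0]] 0.01379989483110628 [ 0.285 -0.033  1.205]
scanner_handle (np.int64(360), np.int64(234)) 0.76 [ 0.449 -0.221  0.127]
scanner (np.int64(359), np.int64(234)) 0.78 [ 0.451 -0.22   0.117]
drawer_label (np.int64(439), np.int64(165)) 0.78 [ 0.662 -0.466  0.04 ]
drawer_label (np.int64(112), np.int64(165)) 0.73 [0.657 0.462 0.05 ]
drawer_label (np.int64(385), np.int64(326)) 0.69 [ 0.217 -0.293  0.044]
drawer_unit (np.int64(286), np.int64(160)) 0.94 [ 0.662 -0.031  0.082]
drawer_unit (np.int64(468), np.int64(238)) 0.92 [ 0.448 -0.517  0.074]
drawer_unit (np.int64(392), np.int64(306)) 0.79 [ 0.269 -0.305  0.081]
plate_label (np.int64(191), np.int64(234)) 0.67 [0.466 0.237 0.015]
plate (np.int64(191), np.int64(230)) 0.57 [0.477 0.237 0.017]
tray (np.int64(177), np.int64(232)) 0.59 [0.473 0.28  0.002]
clamp (np.int64(268), np.int64(240)) 0.87 [0.439 0.016 0.089]
cap (np.int64(339), np.int64(149)) 0.58 [ 0.715 -0.185  0.025]
cap (np.int64(371), np.int64(153)) 0.58 [ 0.709 -0.281  0.008]
cap (np.int64(192), np.int64(232)) 0.21 [0.471 
[... 421 characters left out ...]
.int64(230)) 0.47 [ 0.627 -0.035  0.051]
drawer_unit (np.int64(318), np.int64(240)) 0.94 [ 0.707 -0.079  0.084]
drawer_unit (np.int64(155), np.int64(247)) 0.76 [ 0.336 -0.364  0.079]
drawer_unit (np.int64(394), np.int64(170)) 0.74 [0.74  0.392 0.082]
plate_label (np.int64(309), np.int64(180)) 0.55 [0.482 0.248 0.019]
plate (np.int64(316), np.int64(240)) 0.68 [ 0.703 -0.083  0.085]
tray (np.int64(304), np.int64(171)) 0.73 [0.427 0.304 0.006]
clamp (np.int64(260), np.int64(206)) 0.86 [0.436 0.008 0.032]
cap (np.int64(305), np.int64(283)) 0.54 [ 0.734 -0.188  0.017]
nut (np.int64(281), np.int64(302)) 0.49 [ 0.716 -0.284  0.017]
trigger (np.int64(370), np.int64(208)) 0.62 [0.74  0.216 0.026]
1.2
```

View pics/top0.png

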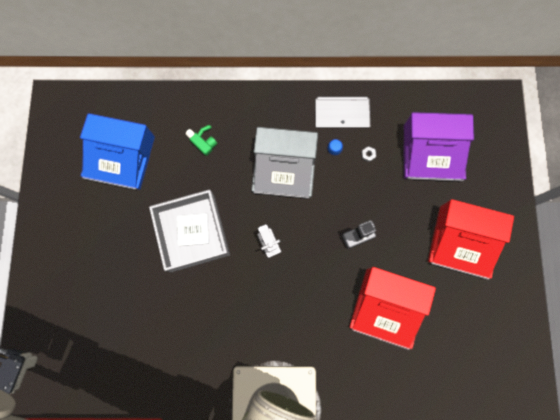

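View pics/side0.png

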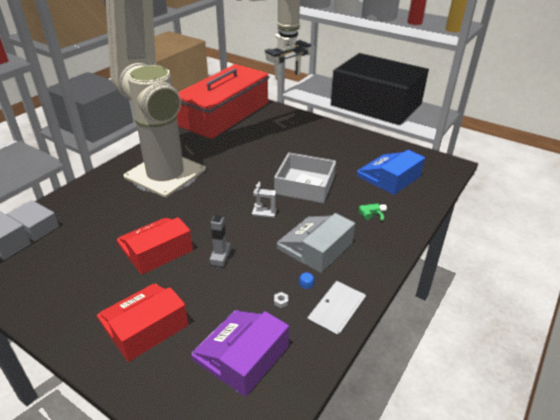

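The top view shows the grey drawer at (285,160) with its label at (283,178). The look-alikes are blue (115,150), purple (438,150) and red (472,240) and (392,308). Only the unit at (285,160) is grey, so it is the one meant. The scanner is at (360,234), the clamp at (268,240), and the plate in the tray at (192,230).

```bash
python3 - <<'E'
from h import *
z=np.load('pics/top0.npz');p,d=z['p'],z['d']
a=cv2.resize(p[150:290,140:300],None,fx=3.5,fy=3.5,interpolation=cv2.INTER_CUBIC)
b=cv2.resize(p[200:270,330:390],None,fx=5,fy=5,interpolation=cv2.INTER_CUBIC)
im=np.zeros((490,560+230+10,3),np.uint8); im[:,:560]=a; b=b[:350,:230] if 0 else cv2.resize(b,(230,268)); im[:268,570:]=b
cv2.imwrite('pics/crop.png',im[:,:,::-1])
P,u,v=cloud('top',d); br=p[v,u].astype(int)
# scanner
for c in('top','side'):
    zz=np.load(f'pics/{c}0.npz');Q,uu,vv=cloud(c,zz['d'])
    m=(abs(Q[:,0]-.455)<.09)&(abs(Q[:,1]+.23)<.09)
    for lo,hi in((.012,.045),(.06,.14),(.145,.17)):
        k=m&(Q[:,2]>lo)&(Q[:,2]<hi)
        if k.sum()>5:
            r=cv2.minAreaRect(Q[k,:2].astype(np.float32)*1000); print(c,lo,k.sum(),np.round(r[0],1),np.round(r[1],1),round(r[2],1),Q[k,2].max().round(3), np.median(Q[k,2]).round(3))
    # drawer front plane
    k=(Q[:,0]>.54)&(Q[:,0]<.64)&(abs(Q[:,1]+.035)<.085)&(Q[:,2]>.02)&(Q[:,2]<.075)
    q=Q[k]
    for _ in range(4):
        A=np.c_[q[:,:2],np.ones(len(q))];s=np.linalg.lstsq(A,q[:,2],rcond=None)[0];e=abs(A@s-q[:,2]);q=q[e<.003]
    n=np.array([-s[0],-s[1],1]);n/=np.linalg.norm(n);print('front',len(q),n.round(3),'tilt',np.degrees(np.arccos(n[2])).round(1),'yaw',np.degrees(np.arctan2(-n[1],-n[0])).round(1),s)
    f=zz['p'][vv,uu].astype(int)
    on=(Q[:,0]>.54)&(Q[:,0]<.66)&(abs(Q[:,1]+.035)<.06)&(Q[:,2]<.078)&(abs(np.c_[Q[:,:2],np.ones(len(Q))]@s-Q[:,2])<.006)
    k=on&(f.min(1)>185); print('label',k.sum(),Q[k].mean(0).round(4),cv2.minAreaRect(Q[k,:2].astype(np.float32)*1000))
    t=(abs(Q[:,0]-.472)<.12)&(abs(Q[:,1]-.24)<.13)
    k=t&(Q[:,2]>.063)&(Q[:,2]<.085);print('tray',cv2.minAreaRect(Q[k,:2].astype(np.float32)*1000),Q[k,2].max())
    k=(abs(Q[:,0]-.472)<.06)&(abs(Q[:,1]-.237)<.06)&(Q[:,2]<.03)&(f.min(1)>205);print('plate',k.sum(),cv2.minAreaRect(Q[k,:2].astype(np.float32)*1000),np.median(Q[k,2]))
    k=(abs(Q[:,0]-.44)<.08)&(abs(Q[:,1]-.014)<.07)&(Q[:,2]>.02);print('clamp',Q[k].min(0).round(3),Q[k].max(0).round(3))
E
```

```text
top 0.012 231 [ 425.  -224.9] [ 84.9 102. ] 78.4 0.043 0.033
top 0.06 106 [ 420.5 -248.7] [114.3  31.1] 22.5 0.14 0.102
top 0.145 163 [ 461.6 -233.7] [30.  33.6] 22.9 0.161 0.154
front 896 [-0.494  0.041  0.869] tilt 29.7 yaw -4.8 [ 0.56858617 -0.04747774 -0.30935169]
label 268 [ 0.6223 -0.0203  0.0461] ((622.75341796875, -21.028362274169922), (65.817626953125, 32.977325439453125), 86.16036987304688)
tray ((470.7547607421875, 236.29373168945312), (181.53738403320312, 170.5672607421875), 16.391225814819336) 0.07505957636086862
plate 1722 ((472.2115478515625, 236.98074340820312), (119.83851623535156, 119.55757141113281), 89.97882843017578) 0.010382629960217984
clamp [ 0.41  -0.013  0.027] [0.479 0.043 0.115]
side 0.012 320 [ 423.8 -254.7] [131.7  87.3] 22.8 0.045 0.032
side 0.06 326 [ 422.4 -254.9] [123.4  41. ] 24.2 0.14 0.096
side 0.145 106 [ 465.5 -237.4] [29.8 38.8] 15.0 0.159 0.154
front 176 [-0.464  0.009  0.886] tilt 27.7 yaw -1.1 [ 0.52384156 -0.01047598 -0.28151369]
label 77 [ 0.6257 -0.0214  0.0483] ((624.1258544921875, -17.46221923828125), (70.93065643310547, 36.30274963378906), 84.6651382446289)
tray ((471.25506591796875, 234.8845977783203), (181.63079833984375, 182.44268798828125), 16.570648193359375) 0.07550085656852637
plate 232 ((471.6273193359375, 261.49749755859375), (117.63243103027344, 70.93370819091797), 0.09638065844774246) 0.012337321970752551
clamp [ 0.411 -0.014  0.02 ] [0.484 0.041 0.117]
```

View pics/crop.png

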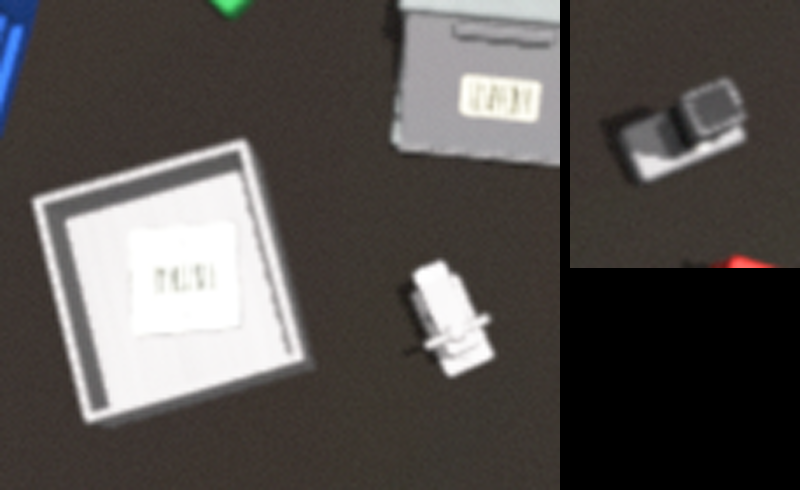

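The crop confirms the grey drawer with its label at about crop (500,98). The plate's label is at crop (185,278), and the scanner head runs from lower left to upper right under the handle. Next I refine these.

```bash
python3 - <<'E'
from h import *
z=np.load('pics/top0.npz');p,d=z['p'],z['d']
def comp(Q,k,u,v,shape):
    m=np.zeros(shape,np.uint8);m[v[k],u[k]]=1
    n,l,s,_=cv2.connectedComponentsWithStats(m);i=1+np.argmax(s[1:,4]);return k&(l[v,u]==i)
for c in('top','side'):
    zz=np.load(f'pics/{c}0.npz');Q,u,v=cloud(c,zz['d']);f=zz['p'][v,u].astype(int)
    R=lambda k:[np.round(x,1).tolist() for x in cv2.minAreaRect(Q[k,:2].astype(np.float32)*1000)]
    b=(abs(Q[:,0]-.455)<.06)&(abs(Q[:,1]+.23)<.06)
    k=comp(Q,b&(Q[:,2]>.028)&(Q[:,2]<.04),u,v,d.shape);print(c,'head',k.sum(),R(k))
    k=comp(Q,b&(Q[:,2]>.15)&(Q[:,2]<.16),u,v,d.shape);print(c,'handle',k.sum(),R(k),Q[k,:2].mean(0))
    b=(np.hypot(Q[:,0]-.472,Q[:,1]-.237)<.055)&(Q[:,2]<.03)
    g=f.sum(1)/3
    k=b&(g<215)&(np.hypot(Q[:,0]-.472,Q[:,1]-.237)<.036)
    q=Q[k]; w,V=np.linalg.eigh(np.cov(q[:,:2].T));print(c,'stripes',k.sum(),q.mean(0).round(4),(q.max(0)+q.min(0))[:2]/2,R(k),np.sqrt(w),np.degrees(np.arctan2(*V[::-1,1])))
    y=b&(f[:,0]-f[:,2]>12); print('yellow',y.sum(),R(y),Q[y].mean(0)) if y.sum()>5 else 0
    k=comp(Q,b&(g>235),u,v,d.shape);print('plate',k.sum(),R(k),Q[k].mean(0))
    k=comp(Q,(abs(Q[:,1]+.03)<.12)&(Q[:,0]>.6)&(Q[:,0]<.76)&(abs(Q[:,2]-.085)<.006),u,v,d.shape);print('box',R(k))
s=robot.read_state();print(s['t'],s['tool_pos'],Ro.from_rotvec(s['orientation']).as_matrix().round(3).tolist())
a=cv2.resize(z['p'][205:255,165:220],None,fx=10,fy=10,interpolation=cv2.INTER_CUBIC).astype(float)
a=np.clip((a-150)*2.4,0,255).astype(np.uint8);cv2.imwrite('pics/plate.png',a[:,:,::-1])
E
```

```text
top head 201 [[461.3, -233.4], [41.4, 80.9], 22.6]
top handle 152 [[461.6, -233.7], [30.0, 33.5], 22.9] [ 0.46134992 -0.23329949]
top stripes 14 [0.482  0.2371 0.0158] [0.48106561 0.23737044] [[479.7, 237.4], [14.6, 33.3], 5.0] [0.00391621 0.01232018] 84.44077046830239
plate 1102 [[471.6, 237.0], [108.1, 108.3], 73.3] [0.47056519 0.23546835 0.01199123]
box [[705.1, -28.2], [169.7, 91.1], 84.6]
side head 169 [[464.8, -237.5], [41.8, 87.2], 23.4]
side handle 83 [[464.2, -235.5], [28.4, 34.3], 15.0] [ 0.46588653 -0.23782251]
side stripes 15 [0.4791 0.2425 0.0162] [0.47738479 0.24117864] [[477.5, 240.7], [25.7, 17.8], 81.6] [0.00552114 0.0071566 ] 110.33991418470536
plate 129 [[471.7, 260.4], [90.4, 57.2], 13.7] [0.47208329 0.25671022 0.01441514]
box [[706.6, -30.0], [178.4, 93.7], 84.5]
1.2 [0.16682087 0.57634447 0.22964223] [[-0.961, 0.278, -0.0], [0.278, 0.961, -0.0], [0.0, -0.0, -1.0]]
```

View pics/plate.png

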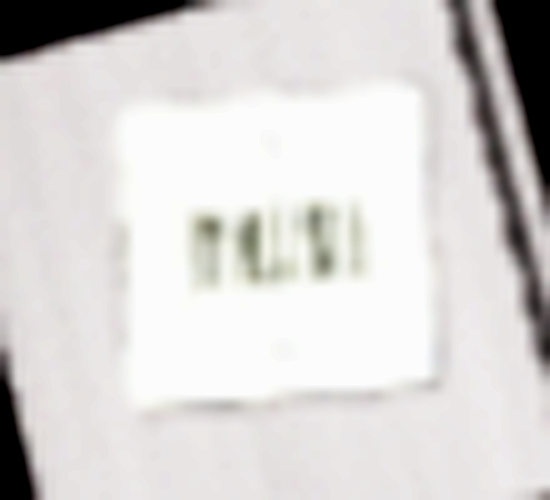

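```bash
cat >> h.py <<'E'
def T(pos,n,yaw):
    """TCP pose: tool z=-n, tool y = scanner x (scanner yaw in deg), tool x = scanner y"""
    zt=-np.array(n,float)/np.linalg.norm(n); y=np.array([-np.sin(np.radians(yaw)),np.cos(np.radians(yaw)),0]); xt=y-zt*(y@zt); xt/=np.linalg.norm(xt)
    return np.array(pos),np.c_[xt,np.cross(zt,xt),zt]
def delta(P,base=None):
    if base is None:
        s=robot.read_state(); base=(s['tool_pos'],Ro.from_rotvec(s['orientation']).as_matrix())
    p,R=P; p0,R0=base
    return np.r_[R0.T@(p-p0),Ro.from_matrix(R0.T@R).as_rotvec()].round(4).tolist()
E
python3 - <<'E'
from h import *
m=robot.camera_model('top')
def pl(uv,z):
    a,b=unproj('top',[uv,uv],[1.,1.3]);return a+(b-a)*(z-a[2])/(b[2]-a[2])
f=lambda x,y:pl((165+(x+.5)/10-.5,205+(y+.5)/10-.5),.015)
C=[f(*c) for c in((122,105),(415,92),(435,385),(135,408))]
print(np.mean(C,0),f(279,245)); 
for i,j in((0,1),(3,2),(1,2),(0,3)):
    e=C[i]-C[j];print(np.linalg.norm(e).round(4),np.degrees(np.arctan2(-e[0],e[1])).round(1))
print(delta(T((.42,.28,.27),(0,0,1),48))); print(delta(T((.462,-.2345,.25),(0,0,1),22.8)))
E
```

```text
[0.4793361  0.23430898 0.015     ] [0.47976448 0.23369905 0.015     ]
0.0835 2.7
0.0844 4.5
0.0846 -84.0
0.0873 -84.7
[-0.3256, -0.2143, -0.0404, -0.0, -0.0, 0.4513]
[-0.509, -0.6968, -0.0204, -0.0, -0.0, 0.8911]
```

Call:
move_arm(deltas=[-0.3256,-0.2143,-0.0404,0,0,0.4513,1,-0.3256,-0.2143,-0.0404,0,0,0.4513,1,-0.3256,-0.2143,-0.0404,0,0,0.4513,1,-0.3256,-0.2143,-0.0404,0,0,0.4513,1,-0.3256,-0.2143,-0.0404,0,0,0.4513,1,-0.509,-0.6968,-0.0204,0,0,0.8911,1,-0.509,-0.6968,-0.0204,0,0,0.8911,1,-0.509,-0.6968,-0.0204,0,0,0.8911,1,-0.509,-0.6968,-0.0204,0,0,0.8911,1,-0.509,-0.6968,-0.0204,0,0,0.8911,1,-0.509,-0.6968,-0.0204,0,0,0.8911,1,-0.509,-0.6968,-0.0204,0,0,0.8911,1], squeeze=30)

```text
t: 2.7
tool_pos: [0.4389, -0.0939, 0.2534]
orientation: [1.738, 2.615, 0.001]
force: [0.7, 1.0, 0.0]
opening: 0.093
gripper_force: 0.0
```

```bash
python3 - <<'E'
from h import *
print(delta(T((.462,-.2345,.25),(0,0,1),22.8)));print(delta(T((.462,-.2345,.20),(0,0,1),22.8)))
E
```

```text
[-0.1386, -0.0331, 0.0035, 0.0012, 0.0008, -0.0002]
[-0.1385, -0.0332, 0.0535, 0.0012, 0.0008, -0.0002]
```

Call:
move_arm(deltas=[-0.06,-0.015,0,0,0,0,1,-0.11,-0.025,0,0,0,0,1,-0.135,-0.032,0.003,0,0,0,1,-0.138,-0.033,0.003,0,0,0,1,-0.138,-0.033,0.003,0,0,0,1,-0.138,-0.033,0.003,0,0,0,1])

```text
t: 3.45
tool_pos: [0.462, -0.2307, 0.2503]
orientation: [1.737, 2.617, 0.0]
force: [0.9, 0.5, -0.3]
opening: 0.0934
gripper_force: 0.0
```

```bash
python3 - <<'E'
from h import *
print(robot.read_state()['tool_pos'])
p,d=save('side','side1')
cv2.imwrite('pics/s1c.png',cv2.resize(p[130:280,130:300],None,fx=3.5,fy=3.5,interpolation=cv2.INTER_CUBIC)[:,:,::-1])
print(delta(T((.462,-.2345,.097),(0,0,1),22.8)))
E
```

```text
[ 0.46200969 -0.23073676  0.25027975]
[-0.0034, -0.0016, 0.1533, 0.0005, 0.0004, 0.0014]
```

View pics/s1c.png

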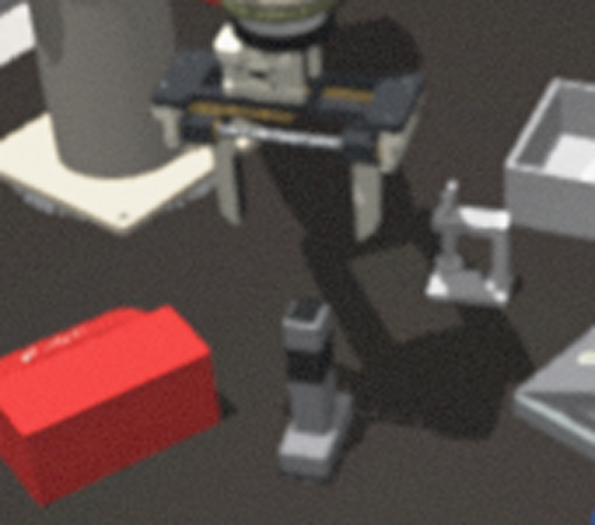

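The fingers, at crop (228,190) and (367,200), straddle the handle at (308,310), so I descend.

Call:
move_arm(deltas=[-0.0034,-0.0016,0.03,0,0,0.001,1,-0.0034,-0.0016,0.06,0,0,0.001,1,-0.0034,-0.0016,0.09,0,0,0.001,1,-0.0034,-0.0016,0.12,0,0,0.001,1,-0.0034,-0.0016,0.145,0,0,0.001,1,-0.0034,-0.0016,0.153,0,0,0.001,1,-0.0034,-0.0016,0.153,0,0,0.001,1,-0.0034,-0.0016,0.153,0,0,0.001,0.6,-0.0034,-0.0016,0.153,0,0,0.001,0.4,-0.0034,-0.0016,0.153,0,0,0.001,0.3,-0.0034,-0.0016,0.153,0,0,0.001,0.2,-0.0034,-0.0016,0.153,0,0,0.001,0.1])

```text
t: 5.0
tool_pos: [0.4617, -0.2355, 0.097]
orientation: [-1.74, -2.616, -0.0]
force: [-0.1, 0.7, 0.0]
opening: 0.0479
gripper_force: 0.0
```

Call:
move_arm(deltas=[0,0,0,0,0,0,0,0,0,0,0,0,0,0,0,0,0,0,0,0,0,0,0,0,0,0,0,0], squeeze=40)

```text
t: 5.5
tool_pos: [0.4616, -0.2355, 0.0968]
orientation: [-1.74, -2.616, -0.0]
force: [-0.7, -0.5, -1.8]
opening: 0.0301
gripper_force: 40.0
```

```bash
python3 - <<'E'
from h import *
L=np.array([.6232,-.0208,.0462]);y=np.radians(-4.8);n=np.array([-.5*np.cos(y),-.5*np.sin(y),.866])
s=robot.read_state();p0=s['tool_pos'];print(delta(T(p0+[0,0,.15],(0,0,1),22.8)))
print(delta(T(L+.237*n,n,-4.8)));print(delta(T(L+.157*n,n,-4.8)),L+.157*n)
E
```

```text
[0.0, -0.0, -0.15, -0.0001, -0.0002, -0.001]
[0.1903, 0.1269, -0.1546, -0.5136, -0.126, 0.4695]
[0.1718, 0.1624, -0.0853, -0.5136, -0.126, 0.4695] [ 0.54497531 -0.01423129  0.182162  ]
```

Call:
move_arm(deltas=[0,0,-0.01,0,0,0,0,0,0,-0.03,0,0,0,0,0,0,-0.06,0,0,0,0,0,0,-0.1,0,0,0,0,0,0,-0.13,0,0,0,0,0,0,-0.15,0,0,0,0,0,0,-0.15,0,0,0,0])

```text
t: 6.38
tool_pos: [0.4625, -0.236, 0.2487]
orientation: [1.738, 2.613, 0.0]
force: [0.0, 0.1, -3.7]
opening: 0.0295
gripper_force: 40.0
```

Call:
move_arm(deltas=[0.014,0.01,0,-0.037,-0.009,0.034,0,0.038,0.025,0,-0.103,-0.025,0.094,0,0.067,0.044,0,-0.18,-0.044,0.164,0,0.095,0.063,0,-0.257,-0.063,0.235,0,0.124,0.083,-0.001,-0.334,-0.082,0.305,0,0.152,0.102,-0.003,-0.411,-0.101,0.376,0,0.176,0.117,-0.004,-0.475,-0.117,0.434,0,0.19,0.127,-0.0046,-0.5136,-0.126,0.4695,0,0.19,0.127,-0.0046,-0.5136,-0.126,0.4695,0,0.19,0.127,-0.0046,-0.5136,-0.126,0.4695,0])

```text
t: 7.62
tool_pos: [0.5048, -0.0114, 0.2503]
orientation: [1.998, 1.839, 0.49]
force: [0.0, 0.1, -2.3]
opening: 0.0299
gripper_force: 40.0
```

```bash
python3 - <<'E'
from h import *
L=np.array([.6232,-.0208,.0462]);y=np.radians(-4.8);n=np.array([-.5*np.cos(y),-.5*np.sin(y),.866])
s=robot.read_state();print(s['t'],s['tool_pos'],s['q'],s['opening']);R=Ro.from_rotvec(s['orientation']).as_matrix();print(R[:,2],n)
print(delta(T(L+.157*n,n,-4.8)))
c=[];I=[]
for cam in('side','top'):
    p,d=save(cam,cam+'2'); I.append(p)
    m=robot.camera_model(cam)
    W=s['tool_pos']+R@[0,0,.097]
    Q,u,v=cloud(cam,d); loc=(Q-W)@np.c_[R[:,0],R[:,1],-R[:,2]]  # x=scanner y, y=-..., z up handle
    k=(abs(loc[:,0])<.055)&(abs(loc[:,1])<.04)&(loc[:,2]>-.02)&(loc[:,2]<.05)
    l=loc[k];print(cam,k.sum(),np.percentile(l,[1,50,99],axis=0).round(4).tolist())
cv2.imwrite('pics/c2.png',np.hstack([cv2.resize(I[0][130:270,190:340],(400,373)),cv2.resize(I[1][130:270,210:360],(400,373))])[:,:,::-1])
E
```

```text
7.625 [ 0.50484915 -0.01137866  0.25030691] [-0.14709675 -0.69692451  2.21625302  0.03530036  1.10205861 -0.07206303] 0.029924157617942475
[ 0.4962772  -0.04170184 -0.86716198] [-0.49824643  0.04183892  0.866     ]
[0.0005, 0.0009, 0.0791, -0.0023, 0.0, 0.0012]
side 417 [[-0.0436, -0.0187, 0.0019], [-0.0157, 0.0176, 0.0241], [0.0379, 0.0254, 0.0492]]
top 101 [[-0.0413, -0.0198, 0.0084], [-0.035, 0.0094, 0.0335], [0.027, 0.0212, 0.0453]]
```

View pics/c2.png

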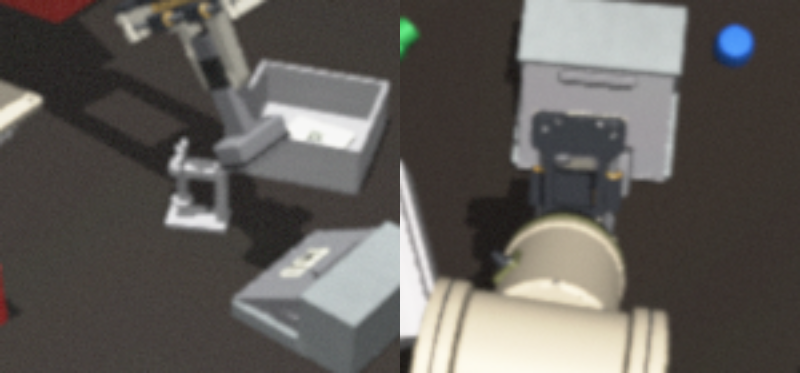

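The side crop shows the scanner held tilted, with its head at (250,140) clear of the clamp at (200,190) and of the drawer. Before closing in, I re-measure the label more tightly from the saved pictures.

```bash
python3 - <<'E'
from h import *
s=[.5686,-.0475,-.3094]
n=np.array([-s[0],-s[1],1])
def ray(cam,uv):
    a=unproj(cam,uv,np.ones(len(uv)));b=unproj(cam,uv,np.full(len(uv),1.5));t=(-s[2]-(a@n)*-1*-1)  # plane n.X = s2
    t=(s[2]-a@n)/((b-a)@n);return a+(b-a)*t[:,None]
for cam,fn,roi in(('top','top0',(262,166,44,24)),('side','side0',(283,218,42,26)),('side','side2',(283,218,42,26))):
    p=np.load(f'pics/{fn}.npz')['p'];x,y,w,h=roi
    a=cv2.resize(p[y:y+h,x:x+w],None,fx=8,fy=8,interpolation=cv2.INTER_CUBIC).astype(int)
    g=np.clip(a[:,:,0],0,255).astype(np.uint8);t,m=cv2.threshold(g,0,255,cv2.THRESH_OTSU)
    m=cv2.morphologyEx(m,cv2.MORPH_CLOSE,np.ones((33,33)));m=cv2.morphologyEx(m,cv2.MORPH_OPEN,np.ones((41,41)))
    c=max(cv2.findContours(m,0,2)[0],key=cv2.contourArea)[:,0].astype(float)
    X=ray(cam,(c+.5)/8-.5+[x,y])
    # in-plane coords
    nn=n/np.linalg.norm(n);ey=np.cross(nn,[1,0,0]);ey=np.cross([0,0,1],-nn);ey=-np.cross(nn,[0,0,1]);ey/=np.linalg.norm(ey);ex=np.cross(ey,nn)
    o=np.array([.6232,-.0208,.0462]);q=np.c_[(X-o)@ey,(X-o)@ex]
    r=cv2.minAreaRect(q.astype(np.float32)*1000);print(fn,t,r,(o+ey*r[0][0]/1000+ex*r[0][1]/1000).round(4),ey.round(3))
E
```

```text
top0 201.0 ((0.044155120849609375, 0.9380779266357422), (65.38142395019531, 35.311309814453125), 0.5437327027320862) [ 0.6224 -0.0208  0.0457] [-0.083 -0.997  0.   ]
side0 126.0 ((7.202171325683594, -47.409271240234375), (209.24298095703125, 162.4425811767578), 89.35667419433594) [ 0.6636 -0.0314  0.0697] [-0.083 -0.997  0.   ]
side2 115.0 ((7.758148193359375, -47.108612060546875), (210.96717834472656, 162.18344116210938), 89.75399780273438) [ 0.6633 -0.0319  0.0695] [-0.083 -0.997  0.   ]
```

Call:
move_arm(deltas=[0.0005,0.001,0.012,0,0,0,0,0.0005,0.001,0.03,0,0,0,0,0.0005,0.001,0.048,0,0,0,0,0.0005,0.001,0.064,0,0,0,0,0.0005,0.001,0.074,-0.002,0,0.001,0,0.0005,0.001,0.079,-0.002,0,0.001,0,0.0005,0.001,0.079,-0.002,0,0.001,0,0.0005,0.001,0.079,-0.002,0,0.001,0])

```text
t: 8.72
tool_pos: [0.5459, -0.0142, 0.1844]
orientation: [1.997, 1.834, 0.495]
force: [-0.2, 0.8, -2.6]
opening: 0.0296
gripper_force: 40.0
```

```bash
python3 - <<'E'
from h import *
L=np.array([.6232,-.021,.0463]);y=np.radians(-4.8);n=np.array([-.5*np.cos(y),-.5*np.sin(y),.866])
s=robot.read_state();print(s['t'],s['tool_pos'],s['opening']);R=Ro.from_rotvec(s['orientation']).as_matrix();print(R[:,2],n)
print(delta(T(L+.157*n,n,-4.8)))
W=s['tool_pos']+R@[0,0,.097]
p,d=save('side','side3')
Q,u,v=cloud('side',d); loc=(Q-W)@np.c_[R[:,0],R[:,1],-R[:,2]]
k=(abs(loc[:,0])<.055)&(abs(loc[:,1])<.035)&(loc[:,2]>-.015)&(loc[:,2]<.038)
m=np.zeros(d.shape,np.uint8);m[v[k],u[k]]=1;nn,l,st,_=cv2.connectedComponentsWithStats(m);k&=l[v,u]==1+np.argmax(st[1:,4])
print(k.sum(),np.percentile(loc[k],[1,50,99],axis=0).round(4).tolist())
cv2.imwrite('pics/c3.png',cv2.resize(p[170:275,230:365],None,fx=5,fy=5,interpolation=cv2.INTER_CUBIC)[:,:,::-1])
E
```

```text
8.725 [ 0.54594841 -0.0141529   0.1844056 ] 0.029597793891764958
[ 0.50102702 -0.04222425 -0.86440097] [-0.49824643  0.04183892  0.866     ]
[-0.0004, -0.0019, 0.0014, 0.0032, 0.0001, -0.0009]
349 [[-0.0442, -0.0175, 0.0014], [-0.0174, 0.0186, 0.0222], [0.038, 0.0257, 0.0373]]
```

View pics/c3.png

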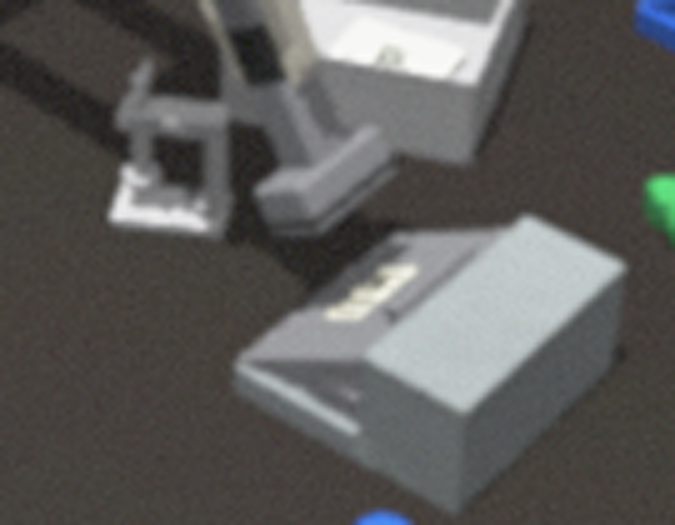

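```bash
python3 - <<'E'
from h import *
L=np.array([.6232,-.021,.0463]);y=np.radians(-4.8);n=np.array([-.5*np.cos(y),-.5*np.sin(y),.866]);ey=np.array([-np.sin(y),np.cos(y),0]);ex=np.cross(ey,n)
for cam,fn in(('side','side0'),('side','side3'),('top','top0')):
    z=np.load(f'pics/{fn}.npz');p,d=z['p'],cv2.medianBlur(z['d'],5);Q,u,v=cloud(cam,d);f=p[v,u].astype(int)
    q=(Q-L)@np.c_[ey,ex,n]
    on=(abs(q[:,2])<.012)&(abs(q[:,0])<.045)&(abs(q[:,1])<.03)
    for th in(150,170):
        k=on&(f[:,0]>th)&(f[:,0]-f[:,2]>10)
        print(fn,k.sum(),np.percentile(q[k],[2,50,98],axis=0).round(4).tolist(),[np.round(x,1) for x in cv2.minAreaRect(q[k,:2].astype(np.float32)*1000)])
E
```

```text
side0 45 [[-0.0303, -0.0125, -0.0], [-0.0048, 0.0026, 0.0008], [0.0278, 0.0126, 0.0018]] [array([0.5, 0.1]), array([23.9, 60.4]), np.float64(80.7)]
side0 44 [[-0.0303, -0.0125, -0.0001], [-0.0051, 0.0029, 0.0008], [0.0278, 0.0127, 0.0018]] [array([0.5, 0.1]), array([23.9, 60.4]), np.float64(80.7)]
side3 49 [[-0.0293, -0.0114, -0.0004], [-0.0048, -0.0003, 0.0007], [0.0331, 0.0115, 0.0016]] [array([2.2, 0.7]), array([63.3, 26.9]), np.float64(3.3)]
side3 43 [[-0.0293, -0.0117, -0.0004], [-0.0052, -0.0001, 0.0007], [0.0332, 0.0117, 0.0014]] [array([2.2, 0.7]), array([63.3, 26.9]), np.float64(3.3)]
top0 227 [[-0.0305, -0.0178, -0.0009], [0.0002, -0.0005, 0.0004], [0.0316, 0.0159, 0.0019]] [array([ 0.2, -1. ]), array([64.4, 34.6]), np.float64(0.8)]
top0 227 [[-0.0305, -0.0178, -0.0009], [0.0002, -0.0005, 0.0004], [0.0316, 0.0159, 0.0019]] [array([ 0.2, -1. ]), array([64.4, 34.6]), np.float64(0.8)]
```

Call:
move_arm(deltas=[0.0005,-0.002,0.001,0.003,0,0,0,0.0005,-0.002,0.001,0.003,0,0,0,0.0005,-0.002,0.001,0.003,0,0,0,0.0005,-0.002,0.001,0.003,0,0,0,0.0005,-0.002,0.001,0.003,0,0,0,0.0005,-0.002,0.001,0.003,0,0,0,0.0005,-0.002,0.001,0.003,0,0,0,0.0005,-0.002,0.001,0.003,0,0,0,0.0005,-0.002,0.001,0.003,0,0,0,0.0005,-0.002,0.001,0.003,0,0,0,0.0005,-0.002,0.001,0.003,0,0,0,0.0005,-0.002,0.001,0.003,0,0,0])

```text
t: 10.28
tool_pos: [0.5445, -0.0135, 0.1818]
orientation: [1.999, 1.837, 0.492]
force: [0.5, -0.7, -2.9]
opening: 0.0296
gripper_force: 40.0
```

Call:
move_arm(deltas=[0,0,0,0,0,0,0,0,0,0,0,0,0,0,0,0,0,0,0,0,0,0,0,0,0,0,0,0,0,0,0,0,0,0,0,0,0,0,0,0,0,0,0,0,0,0,0,0,0,0,0,0,0,0,0,0,0,0,0,0,0,0,0,0,0,0,0,0,0,0,0,0,0,0,0,0,0,0,0,0,0,0,0,0])

```text
t: 11.78
tool_pos: [0.5445, -0.0135, 0.1818]
orientation: [1.999, 1.837, 0.492]
force: [0.2, 0.6, -2.5]
opening: 0.0299
gripper_force: 40.0
```

```bash
python3 - <<'E'
from h import *
L=np.array([.6232,-.021,.0463]);y=np.radians(-4.8);n=np.array([-.5*np.cos(y),-.5*np.sin(y),.866])
print(robot.read_state()['t'],delta(T(L+.157*n,n,-4.8)))
print(delta(T(L+.28*n,n,-4.8)))
A=T((.47,.0,.34),(0,0,1),-1);B=T((.4793,.235,.30),(0,0,1),4.5)
print(delta(A));print(delta(B,A)); print(delta(B))
E
```

```text
11.775 [-0.0009, 0.0007, -0.0001, -0.0008, 0.0001, -0.001]
[-0.0009, 0.0006, -0.1231, -0.0008, 0.0001, -0.001]
[0.0072, 0.0137, -0.1747, 0.5227, 0.0172, -0.0658]
[0.2351, 0.0052, 0.04, 0.0, 0.0, -0.096]
[0.2421, -0.0155, -0.1453, 0.5217, 0.0423, -0.1596]
```

Call:
move_arm(deltas=[0,0,-0.012,0,0,0,0,0,0,-0.04,0,0,0,0,0,0,-0.075,0,0,0,0,0,0,-0.11,0,0,0,0,0.001,0.002,-0.135,0.06,0,0,0,0.003,0.005,-0.15,0.17,0.005,-0.02,0,0.004,0.009,-0.16,0.3,0.01,-0.04,0,0.006,0.012,-0.17,0.42,0.014,-0.055,0,0.007,0.0137,-0.1747,0.49,0.016,-0.062,0,0.0072,0.0137,-0.1747,0.5227,0.0172,-0.0658,0,0.0072,0.0137,-0.1747,0.5227,0.0172,-0.0658,0])

```text
t: 13.15
tool_pos: [0.4701, 0.0, 0.3399]
orientation: [2.241, 2.202, 0.0]
force: [-1.2, -0.3, -2.6]
opening: 0.0302
gripper_force: 40.0
```

Call:
move_arm(deltas=[0.01,0,0,0,0,-0.004,0,0.03,0,0,0,0,-0.012,0,0.06,0.001,0,0,0,-0.024,0,0.095,0.002,0,0,0,-0.04,0,0.13,0.003,0.01,0,0,-0.055,0,0.165,0.004,0.02,0,0,-0.07,0,0.2,0.005,0.03,0,0,-0.082,0,0.222,0.005,0.037,0,0,-0.09,0,0.232,0.005,0.04,0,0,-0.095,0,0.235,0.005,0.04,0,0,-0.096,0,0.235,0.005,0.04,0,0,-0.096,0,0.235,0.005,0.04,0,0,-0.096,0])

```text
t: 14.65
tool_pos: [0.4794, 0.2342, 0.3005]
orientation: [2.133, 2.306, 0.001]
force: [0.9, -0.7, -2.9]
opening: 0.0296
gripper_force: 40.0
```

```bash
python3 - <<'E'
from h import *
s=robot.read_state();print(s['t'],s['tool_pos']);R=Ro.from_rotvec(s['orientation']).as_matrix();print(R.round(4).tolist())
W=s['tool_pos']+R@[0,0,.097]
p,d=save('side','side4')
Q,u,v=cloud('side',d); loc=(Q-W)@np.c_[R[:,0],R[:,1],-R[:,2]]
k=(abs(loc[:,0])<.055)&(abs(loc[:,1])<.035)&(loc[:,2]>-.015)&(loc[:,2]<.038)
print(k.sum(),np.percentile(loc[k],[1,50,99],axis=0).round(4).tolist())
# plate in side0: plate-top rectangle corners by brightness
for fn in('side0','side4'):
    z=np.load(f'pics/{fn}.npz');Q,u,v=cloud('side',z['d']);f=z['p'][v,u].astype(int)
    k=(abs(Q[:,0]-.479)<.055)&(abs(Q[:,1]-.236)<.055)&(Q[:,2]>.011)&(Q[:,2]<.022)&(f.mean(1)>170)
    print(fn,k.sum(),Q[k].mean(0),np.percentile(Q[k],[2,98],axis=0).round(3).tolist())
a=cv2.resize(p[100:200,265:345],None,fx=6,fy=6,interpolation=cv2.INTER_CUBIC);cv2.imwrite('pics/c4.png',a[:,:,::-1])
print(delta(T((.4793,.235,.142),(0,0,1),4.5)))
E
```

```text
14.65 [0.47936034 0.23423256 0.30050861]
[[-0.0775, 0.997, 0.0008], [0.997, 0.0775, 0.0001], [0.0, 0.0008, -1.0]]
243 [[-0.0473, -0.0183, 0.0039], [-0.0307, 0.0128, 0.0253], [0.0374, 0.0229, 0.037]]
side0 143 [0.4763703  0.25488107 0.01532819] [[0.437, 0.228, 0.011], [0.518, 0.277, 0.02]]
side4 119 [0.47605666 0.2530457  0.0154226 ] [[0.437, 0.228, 0.011], [0.519, 0.276, 0.021]]
[0.0007, -0.0001, 0.1584, 0.0006, -0.0001, -0.001]
```

View pics/c4.png

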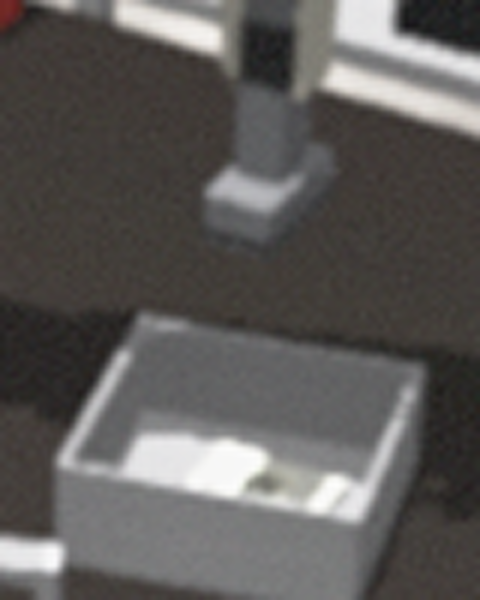

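The side crop shows the scanner upright at (265,200), above the tray and clear of its walls. I descend inside the tray.

Call:
move_arm(deltas=[0.001,0,0.01,0,0,-0.001,0,0.001,0,0.03,0,0,-0.001,0,0.001,0,0.06,0,0,-0.001,0,0.001,0,0.085,0,0,-0.001,0,0.001,0,0.11,0,0,-0.001,0,0.001,0,0.13,0,0,-0.001,0,0.001,0,0.145,0,0,-0.001,0,0.001,0,0.157,0,0,-0.001,0,0.001,0,0.164,0,0,-0.001,0,0.001,0,0.168,0,0,-0.001,0,0.001,0,0.168,0,0,-0.001,0,0.001,0,0.168,0,0,-0.001,0])

```text
t: 16.2
tool_pos: [0.4794, 0.236, 0.1326]
orientation: [2.131, 2.308, 0.001]
force: [0.5, 0.3, -3.4]
opening: 0.0301
gripper_force: 40.0
```

```bash
python3 - <<'E'
from h import *
s=robot.read_state();print(s['t'],s['tool_pos'],s['force'],s['opening']);R=Ro.from_rotvec(s['orientation']).as_matrix()
p,d=save('side','side5');Q,u,v=cloud('side',d);loc=(Q-(s['tool_pos']+R@[0,0,.097]))@np.c_[R[:,0],R[:,1],-R[:,2]]
print(delta(T((.479,.2355,.132),(0,0,1),4.5)))
k=(abs(loc[:,0])<.055)&(abs(loc[:,1])<.03)&(loc[:,2]>.030)&(loc[:,2]<.04);print(k.sum(),np.percentile(loc[k],[1,50,99],axis=0).round(4).tolist())
cv2.imwrite('pics/c5.png',cv2.resize(p[110:210,260:350],None,fx=6,fy=6,interpolation=cv2.INTER_CUBIC)[:,:,::-1])
E
```

```text
16.2 [0.47939915 0.23604885 0.1326475 ] [ 0.50636461  0.26656853 -3.35620924] 0.03012636557810633
[-0.0005, -0.0004, 0.0006, 0.0009, -0.0003, 0.0011]
93 [[-0.0441, -0.0177, 0.0303], [-0.0205, 0.0099, 0.0342], [0.039, 0.0229, 0.0392]]
```

View pics/c5.png

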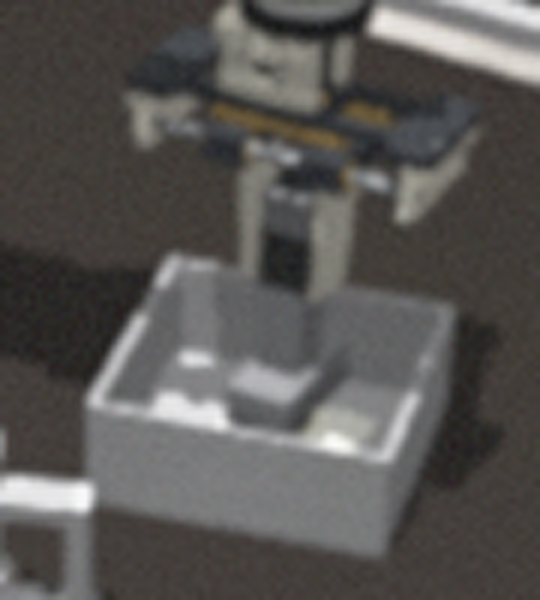

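The scanner hangs upright in the tray at crop (275,390), clear of the walls and about 2 cm over the plate. The pose error is under 1 mm, so I settle briefly and hand in.

Call:
move_arm(deltas=[0,0,0,0,0,0,0,0,0,0,0,0,0,0,0,0,0,0,0,0,0,0,0,0,0,0,0,0])

```text
t: 16.75
tool_pos: [0.479, 0.2359, 0.132]
orientation: [-2.131, -2.308, 0.0]
force: [0.2, 0.7, -2.5]
opening: 0.0298
gripper_force: 40.0
```

```bash
python3 -c "
from plant import robot
print(robot.close_job())"
```

```text
the job is handed in; nothing more can be done
None
```

I held the scanner about 6 cm off the grey drawer's label for about 3 s, then handed the job in at about 16.8 s with it still gripped, upright and about 2 cm above the switch plate's label; centring on both labels rests on camera estimates that differed by up to about 5 mm along the long side, and I saw no sign of anything else being bumped or moved.

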